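# Furnish an insect house from the floor up and put its roof on

## Robot

A 6-joint arm with a two-finger parallel gripper is mounted at the origin on the work surface. World frame = base frame: x ahead of the robot, y to its left, z up, the work surface at z = 0. Lengths are in mm, angles in rad, forces in N, time in s.
With the tool pointing down it reaches from about 400 to 925 mm from the base axis. Payload 12.5 kg.
Tool frame: the origin (TCP) lies midway between the tips of the shut fingers; the grasp point (between the pads) lies 19 mm behind it (env.pinch_z is the z of the grasp point in the tool frame, in mm); z points along the fingers, y is the line along which they close (so a half turn about z gives the same grasp; the last joint's range is limited). The gripper opens to 95 mm and grips with 3 to 60 N. Pads are 20 mm wide; open, the fingers measure 119 mm over their backs; the gripper's body (75 mm by 180 mm) begins 59 mm behind the grasp point.
Start: joints at [-0.106, 0.491, 1.559, -0, 1.092, -0.106], TCP at [625.017, 0.021, 214.661] pointing down, gripper open.
Joint ranges: [-3.1, 3.1], [-0.84, 2.19], [0.05, 2.79], [-1.13, 4.28], [0.06, 2.93], [-2.69, 2.69]. Speed limits (rad/s): [2.22, 2.22, 2.79, 3.14, 3.14, 3.14].

## Interface

Orientations are given as [roll, pitch, yaw] about the fixed x, y, z axes, in that order (R = Rz(yaw) Ry(pitch) Rx(roll)).
In Python, from cell import env, eyes gives the robot as it stands.
- The arm moves only by the shell command python3 -m inch 'ROWS'. ROWS is JSON, a list of rows, each a list of 3 entries, a list of its own where there are three numbers: the shift along the tool's x, y, z in units of 60 mm (1.0 is 60 mm), then the turn about the tool's z in units of 5 degrees (1.0 is 5 degrees), then the closure, from -1 (fully open) to 1 (shut). In form: [[[tx, ty, tz], turn, claw], ...]. A call has exactly 10 rows; each row shifts and turns the commanded pose from where the row before left it, along the tool's axes as they then stand; what a row does not reach is not made up. A row lasts 1/8 s, in which the tool goes at most 62.5 mm and 10.7 degrees, less where a joint would pass 70% of its speed; a pose out of reach is approached as far as the arm can. A call is refused whole if a number of a shift passes 1 or a number of a turn 1, either way. A call with a gripper value outside its range is refused whole. The fingers move at their own pace and stop on an object; the grip force is fixed at half the most. Time passes only in rows, so rows that do not move let the fingers close, or fill a call up. It gives the time, the measured TCP pose, the force, the opening and the grip force at its end, in the units of the state.
- env.state(): the state, without advancing time (a new reading comes with each control period).
- eyes.read_camera(name): name is "scene" or "side" or "wrist"; returns a dict with "pixels" (420x560x3 uint8, red, green, blue), "fx", "fy", "cx", "cy" (pixels), "extrinsics" (4x4, takes a point from world to camera coordinates). Camera axes: x right, y down, z forward; pixel columns grow to the right and rows downward; lengths in mm; the calibration is good to about 2 mm. A picture is of the moment at which its call begins. There is no depth.
- env.job_done(): hands the job in; it is judged then, once.
Trained networks look in a picture, given as the dict that the camera call returned (one of the last four; its "shot" number tells which), for a name from the list of things; names that differ only in an ending like _2 or _b are one class to them, and where a whole thing is asked for, a point or a joint stands for the part that bears it (a point fixed in the world has none). Each returns a list of dicts, best first, with "score" (0 to 1); they miss things now and then, are a little off and sometimes report something else, mostly with a low value. They report only what shows in the picture. A call takes as long as a camera call. They do not tell look-alikes from the thing itself.
- eyes.boxes_of(name, picture): "centre" ([row, column] in pixels, amid what is visible of it).
- eyes.cut_out(name, picture): "mask" (420x560 bool, what is visible of it) and "centre" ([row, column] in pixels, amid what is visible of it).
- eyes.spot_point(name, picture): "centre" ([row, column] in pixels: a listed point, or the origin of a listed thing).
The state is a dict: "t": time; "joints": joint angles; "qvel": joint speeds; "tau": joint torques, N m; "eef_pos": TCP position; "tcp_rot": TCP orientation; "ft_force": force on the tool from outside, world axes, zero at the start; "moment": the same for the moment, N m; "opening": opening from 0.0 (shut) to 1.0 (fully open); "grip_force": force on a finger pad.
Only numpy, scipy, OpenCV 4.12 (cv2) and the standard library are available. Lean on these libraries where they do the work, as an engineer would, in place of code of your own. Each camera call takes 0.05 s, during which the arm holds its last target. There are 200 camera calls.

## Task

Finish the insect house from the bottom up: stand the drilled half-log flat on its floor with the holes facing the open front and back, lay the shelf board on the two cleats above it, then set the cane bundle on the shelf with its open ends to front and back, and last put the gable roof squarely on both side walls. Each piece sits level and in the middle of the house, in line with it, so that nothing sticks out at front or back. Leave the offcut, the log round and the cordless drill where they lie.

Things in the scene. Friction and masses are not known exactly. Their poses are not given: they have to be found in the camera images.
- house: Open pine house, fixed. Floor 80 (x) x 178 (y) x 15. Side walls 14 thick, 80 deep, at y +-75..89, tops bevelled 33 deg: 170 high outside, 179 inside. No front, back or top. A cleat on each wall inside (70 deep, reaching in to y +-61), top at z 90. Origin: underside centre, z up, x through the open front and back. Seated origins: log z 15, shelf z 90, canes z 105, roof z 155. mm.
- half_log: Drilled half-log, 0.16 kg: lies on a sawn flat, rounded above, 60 mm long (x), 72 wide (y), 56 high. Dark drilled holes in its two flat ends, which face +x and -x and are alike. Grip it by the ends, 60 mm apart. Origin: centre of the flat underside; z up.
- shelf: Shelf board, flat pine, 60 mm (x) x 138 (y) x 15 thick, 0.06 kg: 12 mm shorter than the clear width between the house walls; it rests with its ends on the two cleats. Grip it across the 60 mm. Origin: centre of the underside; z up.
- canes: Cane bundle, 0.085 kg: 13 bamboo canes 15 mm thick, 60 long (along x), wired together in rows of 4, 5 and 4; 75 mm wide (y), 41 high, flat beneath (60 mm). Open cane ends face +x and -x, alike. Grip it by the ends, 60 mm apart. Origin: centre of the underside; z up.
- roof: Gable roof, 0.19 kg: two 12 mm boards at 33 deg, standing on its eaves; 100 mm deep (x, along the ridge), 237 wide (y), 112 high; both ends alike. On the ridge a batten 22 mm wide (y), 100 long, its top 112 mm above the origin, its sides standing 32 mm clear of the boards: grip it there, closing along y. Origin: midway between the eaves, at their lower edges; z up.
- offcut: Bystander: short offcut of the same pine board, 60 mm (x) x 92 (y) x 15, too short to reach the cleats. Origin: centre of the underside.
- round: Bystander: drilled log round standing upright, 66 mm in diameter, 72 high, five holes in its top. Origin: centre of the underside.
- drill: Bystander: blue and black cordless drill lying on its side, about 240 mm (x, bit to +x) by 220 (battery to -y), 60 high, 1.2 kg. Origin: on the table under the motor.
There are look-alikes about, which are no part of the job. Leave any green look-alike of the shelf alone.

How it is judged (in metres and radians):
On the way, in this order (a step that is already met when the one before it is completed fails the run):
1. the half-log stands in the middle of the house floor, hole ends to front and back, let go (x of half_log in the frame of house between -0.013 and 0.013 m and y of half_log in the frame of house between -0.02 and 0.02 m and z of half_log in the frame of house between 0.011 and 0.021 m and angle between the x axis of half_log and the x axis of house, either way round below 0.2 rad and angle between half_log's own z axis and vertical below 0.06 rad and contact force between the fingers and half_log below 0.1 N), for 0.2 s.
2. the shelf lies level on both cleats above the half-log, let go (x of shelf in the frame of house between -0.013 and 0.013 m and y of shelf in the frame of house between -0.008 and 0.008 m and z of shelf in the frame of house between 0.086 and 0.096 m and angle between the x axis of shelf and the x axis of house, either way round below 0.15 rad and angle between shelf's own z axis and vertical below 0.06 rad and contact force between the fingers and shelf below 0.1 N), for 0.2 s.
3. the cane bundle stands in the middle of the shelf, cane ends to front and back, let go (x of canes in the frame of house between -0.013 and 0.013 m and y of canes in the frame of house between -0.02 and 0.02 m and z of canes in the frame of house between 0.101 and 0.111 m and angle between the x axis of canes and the x axis of house, either way round below 0.2 rad and angle between canes's own z axis and vertical below 0.06 rad and contact force between the fingers and canes below 0.1 N), for 0.2 s.
4. the roof sits squarely on both side walls, let go (x of roof in the frame of house between -0.013 and 0.013 m and y of roof in the frame of house between -0.013 and 0.013 m and z of roof in the frame of house between 0.149 and 0.164 m and angle between the x axis of roof and the x axis of house, either way round below 0.15 rad and angle between roof's own z axis and vertical below 0.08 rad and contact force between the fingers and roof below 0.1 N), for 0.2 s.
At the end, for the whole second after the job is handed in: From the house's middle: half-log on the floor, canes on the shelf within 13 mm in x, 20 in y, 0.2 rad; shelf on cleats 13, 8 mm, 0.15 rad; all level to 0.06 rad, height -4 to +6 mm; roof on walls 13 mm, 0.15 rad, level to 0.08, height -6 to +9 mm; all at rest (x of half_log in the frame of house between -0.013 and 0.013 m and y of half_log in the frame of house between -0.02 and 0.02 m and z of half_log in the frame of house between 0.011 and 0.021 m and angle between the x axis of each of half_log, canes and the x axis of house, either way round below 0.2 rad and angle between each of half_log, shelf, canes's own z axis and vertical below 0.06 rad and x of shelf in the frame of house between -0.013 and 0.013 m and y of shelf in the frame of house between -0.008 and 0.008 m and z of shelf in the frame of house between 0.086 and 0.096 m and angle between the x axis of each of shelf, roof and the x axis of house, either way round below 0.15 rad and x of canes in the frame of house between -0.013 and 0.013 m and y of canes in the frame of house between -0.02 and 0.02 m and z of canes in the frame of house between 0.101 and 0.111 m and x of roof in the frame of house between -0.013 and 0.013 m and y of roof in the frame of house between -0.013 and 0.013 m and z of roof in the frame of house between 0.149 and 0.164 m and angle between roof's own z axis and vertical below 0.08 rad and linear speed of each of half_log, shelf, canes, roof below 0.02 m/s); the robot touches nothing.
It fails at once if the offcut is moved more than 30 mm (distance of offcut from where it was at the start of the episode above 0.03 m).
It fails at once if the log round is moved more than 30 mm (distance of round from where it was at the start of the episode above 0.03 m).
It fails at once if the cordless drill is moved more than 30 mm (distance of drill from where it was at the start of the episode above 0.03 m).
It also fails if it takes over 134 s, if anything falls off the work surface, if the arm or the gripper's body presses on something with over 40 N, if the wrist force passes 120 N, or if a joint passes its speed limit or range.

## Working session

There is one attempt and no reset: what is moved stays moved. The work goes in short steps, Python scripts to look and compute and a shell command to move; the robot and the scene stay as the last step left them, time stands still between calls to the robot, and variables do not carry over. Pictures are saved under pics/ and viewed, at most 16 in all, crops included, and the job is handed in when it is done.

```bash
ls; mkdir -p pics
python3 - <<'E'
from cell import env, eyes
import cv2
for n in ("scene","side","wrist"):
    p=eyes.read_camera(n)
    cv2.imwrite(f"pics/{n}0.png",p["pixels"][:,:,::-1])
    print(n,p["fx"],p["cx"],p["cy"],p["extrinsics"].round(3).tolist() if hasattr(p["extrinsics"],'round') else p["extrinsics"])
print(env.state(), env.pinch_z)
E
```

```text
pics
scene 459.6388709610999 282.80340651383136 208.33404208163535 [[0.23, 0.973, 0.007, -110.799], [0.503, -0.113, -0.857, -226.168], [-0.833, 0.2, -0.516, 1634.179], [0.0, 0.0, 0.0, 1.0]]
side 408.0203114296724 278.22790252437596 209.7002584125362 [[0.963, -0.269, 0.015, -516.013], [-0.172, -0.656, -0.735, 123.119], [0.207, 0.705, -0.678, 792.03], [0.0, 0.0, 0.0, 1.0]]
wrist 359.8860382952995 283.9043330874642 207.98508505513047 [[1.0, 0.0, -0.001, -624.536], [0.001, -0.969, 0.249, -29.278], [-0.001, -0.249, -0.969, 390.292], [0.0, 0.0, 0.0, 1.0]]
{'t': 0.15, 'joints': array([-1.05600817e-01,  4.91448141e-01,  1.55928454e+00, -1.32371779e-05,
        1.09170293e+00, -1.05573901e-01]), 'qvel': array([ 0.00092907, -0.00097841, -0.00078158,  0.00024251, -0.00066376,
        0.00103596]), 'tau': array([ 3.16444048e-04, -6.12899423e+01, -2.58276522e+01,  6.91918633e-02,
        4.73701756e-02, -5.07232733e-05]), 'eef_pos': array([6.24834876e+02, 3.65033781e-02, 2.14187765e+02]), 'tcp_rot': array([-3.14075315e+00, -7.71526328e-05,  1.57077549e+00]), 'ft_force': array([-0.95678629,  0.19525718, -0.40076097]), 'moment': array([-0.00732909,  0.04765762, -0.00648291]), 'grip_force': 0.0, 'opening': 1.0037022811764005} -18.8
```

View pics/scene0.png

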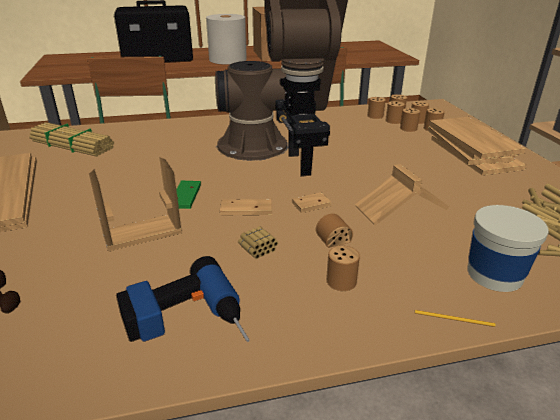

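View pics/side0.png

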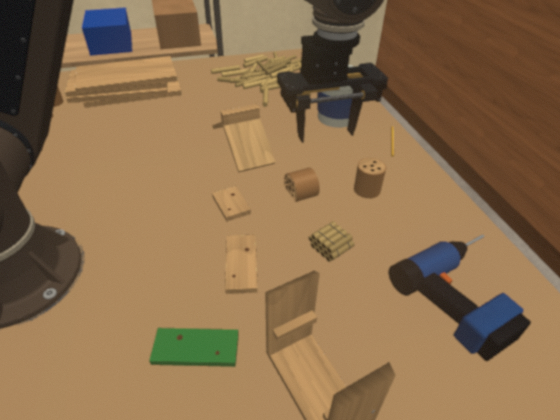

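```bash
cat > fit.py <<'E'
import numpy as np, cv2
from scipy.optimize import minimize
from scipy.spatial import ConvexHull
def ext(poly,x0,x1): return np.array([[x,a,b] for x in (x0,x1) for a,b in poly],float)
def box(x,y0,y1,z0,z1): return ext([(y0,z0),(y1,z0),(y1,z1),(y0,z1)],-x,x)
th=np.radians(33); t=np.tan(th)
def mir(p): return p*np.array([1,-1,1])
a=np.linspace(-np.arcsin(20/36),np.pi+np.arcsin(20/36),40)
rb=ext([(0,112-32+0),(118.5,112-32-118.5*t),(118.5-12*np.sin(th),112-32-118.5*t-12*np.cos(th)),(0,112-32-12/np.cos(th))],-50,50)
w=ext([(75,0),(89,0),(89,170),(75,179)],-40,40); cl=box(35,61,75,75,90)
M={'house':[box(40,-89,89,0,15),w,mir(w),cl,mir(cl)],
 'half_log':[ext([(36*np.cos(q),20+36*np.sin(q)) for q in a],-30,30)],
 'shelf':[box(30,-69,69,0,15)],'offcut':[box(30,-46,46,0,15)],
 'canes':[ext([(-30,0),(30,0),(37.5,20.5),(30,41),(-30,41),(-37.5,20.5)],-30,30)],
 'round':[ext([(33*np.cos(q),33*np.sin(q)) for q in a],0,72)[:,[1,2,0]]]}
zlo=rb[:,2].min(); rb[:,2]-=zlo
M['roof']=[rb,mir(rb),box(50,-11,11,60,112)]
def proj(P,c):
    q=P@c['extrinsics'][:3,:3].T+c['extrinsics'][:3,3]
    return np.c_[c['fx']*q[:,0]/q[:,2]+c['cx'],c['fy']*q[:,1]/q[:,2]+c['cy']]
def ray(rc,c,z):
    E=np.array(c['extrinsics']);R=E[:3,:3];o=-R.T@E[:3,3]
    d=R.T@np.array([(rc[1]-c['cx'])/c['fx'],(rc[0]-c['cy'])/c['fy'],1]);return (o+d*(z-o[2])/d[2])[:2]
S=3
def sil(name,pose,c,z=0):
    x,y,h=pose[:3];R=np.array([[np.cos(h),-np.sin(h),0],[np.sin(h),np.cos(h),0],[0,0,1]])
    m=np.zeros((420*S,560*S),np.uint8)
    for P in M[name]:
        u=proj(P@R.T+[x,y,z],c)
        hull=u[ConvexHull(u).vertices]
        cv2.fillConvexPoly(m,np.round(((hull+.5)*S-.5)*16).astype(np.int32),1,shift=4)
    return m.astype(bool)
def fit(name,obs,x0,z=0,yaws=(0,.5,1,1.5,2,2.5)):
    """obs: list of (camera dict, mask)"""
    big=[(c,cv2.resize(m.astype(np.uint8),None,fx=S,fy=S,interpolation=cv2.INTER_NEAREST).astype(bool)) for c,m in obs]
    def cost(p):
        s=0
        for c,m in big:
            r=sil(name,p,c,z); s+=1-(r&m).sum()/(r|m).sum()
        return s/len(big)
    best=None
    for h in yaws:
        p0=np.array([*x0,h])
        r=minimize(cost,p0,method='Nelder-Mead',options=dict(initial_simplex=p0+np.array([[0,0,0],[15,0,0],[0,15,0],[0,0,.25]]),maxiter=90,xatol=.1,fatol=1e-4))
        if best is None or r.fun<best.fun: best=r
    return best.x,best.fun
E
cat > m1.py <<'E'
from cell import env,eyes; from fit import *
a=eyes.read_camera('scene');b=eyes.read_camera('side')
for n in ('house','half_log','shelf','canes','roof','offcut','round'):
    ca,cb=eyes.cut_out(n,a),eyes.cut_out(n,b)
    A=[(ray(d['centre'],a,20),d) for d in ca if d['score']>.3];B=[(ray(d['centre'],b,20),d) for d in cb if d['score']>.3]
    print(n,[(p.round().tolist(),round(d['score'],2),np.round(d['centre']).tolist()) for p,d in A],'|',[(p.round().tolist(),round(d['score'],2),np.round(d['centre']).tolist()) for p,d in B])
    for p,d in A:
        for q,e in B:
            if np.hypot(*(p-q))<(150 if n in('house','roof') else 60):
                x,f=fit(n,[(a,d['mask']),(b,e['mask'])],(p+q)/2); print('   fit',x.round(2),round(f,3))
E
python3 m1.py
```

```text
house [([467.0, -355.0], 0.66, [221.0, 145.0])] | [([490.0, -338.0], 0.78, [366.0, 308.0])]
   fit [ 493.57 -364.67    3.37] 0.039
half_log [([617.0, 99.0], 0.61, [231.0, 334.0])] | [([628.0, 107.0], 0.72, [181.0, 303.0])]
   fit [6.1839e+02 9.5410e+01 1.7000e-01] 0.045
shelf [([451.0, -88.0], 0.9, [206.0, 248.0]), ([340.0, -248.0], 0.72, [192.0, 185.0])] | [([326.0, -260.0], 0.76, [347.0, 197.0]), ([433.0, -108.0], 0.56, [264.0, 242.0])]
   fit [ 4.3301e+02 -9.1890e+01 -2.0000e-01] 0.064
   fit [ 323.08 -249.57    1.29] 0.14
canes [([630.0, -97.0], 0.96, [244.0, 257.0])] | []
roof [([473.0, 311.0], 0.79, [194.0, 390.0])] | [([535.0, 322.0], 0.76, [138.0, 246.0])]
   fit [521.86 323.3    3.27] 0.039
offcut [([470.0, 78.0], 0.7, [203.0, 310.0])] | [([446.0, 76.0], 0.6, [202.0, 231.0])]
   fit [446.57  87.18   3.32] 0.052
round [([758.0, 57.0], 0.94, [269.0, 337.0])] | [([429.0, -108.0], 0.72, [264.0, 240.0]), ([785.0, 64.0], 0.58, [181.0, 371.0])]
   fit [7.7816e+02 5.8400e+01 4.4000e-01] 0.081
```

```bash
cat > m2.py <<'E'
from cell import env,eyes; from fit import *
a=eyes.read_camera('scene');b=eyes.read_camera('side')
ca,cb=eyes.cut_out('canes',a),eyes.cut_out('canes',b)
print([(d['score'],d['centre']) for d in cb])
obs=[(a,ca[0]['mask'])]+[(b,d['mask']) for d in cb if np.hypot(*(np.array(d['centre'])-[241,331]))<15][:1]
x,f=fit('canes',obs,(630,-97));print(x,f)
P={'house':(493.6,-364.7,.23),'half_log':(618.4,95.4,.17),'shelf':(433,-91.9,-.2),'offcut':(446.6,87.2,.18),'canes':x,'roof':(521.9,323.3,.13)}
o=[]
for c,(r0,r1,c0,c1) in ((a,(150,290,80,450)),(b,(90,420,140,400))):
    im=cv2.resize(c['pixels'][:,:,::-1].copy(),None,fx=S,fy=S,interpolation=cv2.INTER_CUBIC)
    for n,p in P.items():
        k,_=cv2.findContours(sil(n,p,c).astype(np.uint8),cv2.RETR_EXTERNAL,cv2.CHAIN_APPROX_NONE);cv2.drawContours(im,k,-1,(0,0,255),1)
    o.append(im[r0*S:r1*S,c0*S:c1*S])
cv2.imwrite('pics/ovA.png',cv2.resize(o[0],(800,303)));cv2.imwrite('pics/ovB.png',cv2.resize(o[1],(472,600)))
E
python3 m2.py
```

```text
[(0.95, [240.6, 329.9])]
[622.73861709 -96.8017311    1.94283161] 0.5476657163221668
```

View pics/ovA.png

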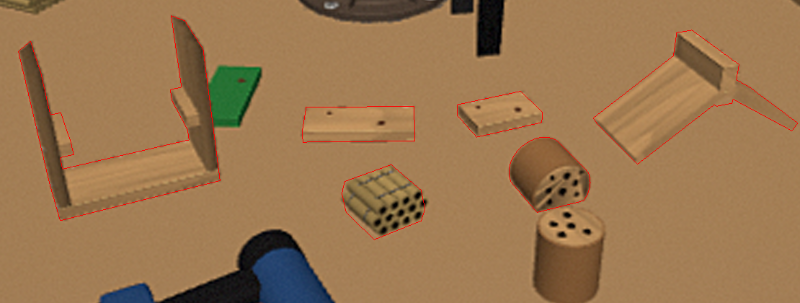

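View pics/ovB.png

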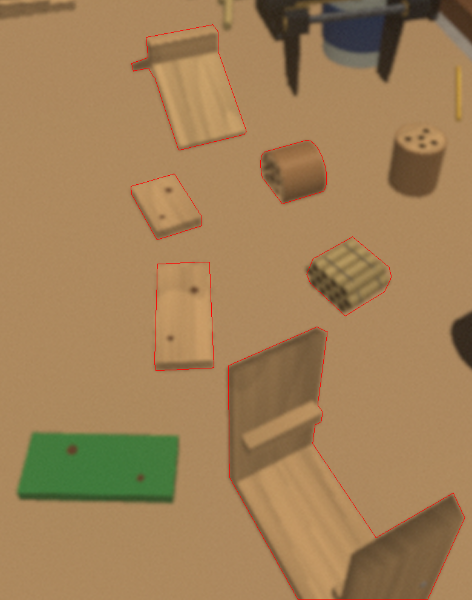

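```bash
cat > to.py <<'E'
# usage: to.py x y z psi  -> tool shifts (units of 60 mm) in present axes, turn (units of 5 deg)
import sys,numpy as np
from cell import env
from scipy.spatial.transform import Rotation as Ro
s=env.state();x,y,z,psi=map(float,sys.argv[1:5])
R=Ro.from_euler('xyz',s['tcp_rot']).as_matrix()
d=R.T@(np.array([x,y,z])-s['eef_pos'])/60
u=(s['tcp_rot'][2]-psi+np.pi)%(2*np.pi)-np.pi
print('shift',d.round(3),'turn',round(np.degrees(u)/5,3),'t',round(s['t'],2),'eef',s['eef_pos'].round(1),s['tcp_rot'].round(3),'j',s['joints'].round(2),'open',round(s['opening'],3),'F',s['ft_force'].round(1))
E
python3 to.py 618.4 95.4 12 1.741
python3 - <<'E'
from cell import env,eyes; from fit import *
a=eyes.read_camera('scene');b=eyes.read_camera('side')
ca,cb=eyes.cut_out('canes',a),eyes.cut_out('canes',b)
print([(round(d['score'],2),d['centre'],d['mask'].sum()) for d in ca+cb])
for o in ([(a,ca[0]['mask'])],[(b,cb[0]['mask'])],[(a,ca[0]['mask']),(b,cb[0]['mask'])]): print(fit('canes',o,(623,-97),yaws=(.2,.4,.7)))
E
```

```text
shift [ 1.59  -0.111  3.378] turn -1.951 t 1.15 eef [625.    0.  214.7] [3.141 0.    1.571] j [-0.11  0.49  1.56 -0.    1.09 -0.11] open 1.002 F [0.1 0.2 0.2]
[(0.7, [242.1, 259.0], np.int64(763)), (0.81, [239.7, 329.9], np.int64(1233))]
(array([ 6.20882533e+02, -9.58835003e+01,  2.52735308e-01]), np.float64(0.16062239647145304))
(array([ 6.22187165e+02, -9.62140495e+01,  3.70795072e-01]), np.float64(0.05104266643399358))
(array([ 6.21759279e+02, -9.60688073e+01,  3.49350459e-01]), np.float64(0.1122188583345286))
```

```bash
python3 -m inch '[[[0.5,-0.11,0],-1,-1],[[0.5,0,0],-0.95,-1],[[0.59,0,0],0,-1],[[0,0,0.7],0,-1],[[0,0,0.7],0,-1],[[0,0,0],0,-1],[[0,0,0],0,-1],[[0,0,0],0,-1],[[0,0,0],0,-1],[[0,0,0],0,-1]]'
python3 to.py 618.4 95.4 12 1.741
python3 - <<'E'
from cell import env,eyes; from fit import *
c=eyes.read_camera('wrist');d=eyes.cut_out('half_log',c)
print([(round(e['score'],2),e['centre']) for e in d])
if d: print(fit('half_log',[(c,d[0]['mask'])],(618,95),yaws=(0,.2,.4)))
cv2.imwrite('pics/w1.png',c['pixels'][:,:,::-1])
E
```

```text
t: 2.6
eef_pos: [610.0, 94.8, 131.3]
tcp_rot: [3.141, 0.0, 1.741]
ft_force: [0.3, 0.0, 0.4]
opening: 0.999
grip_force: 0.0
shift [-0.013  0.138  1.988] turn -0.001 t 2.6 eef [610.   94.8 131.3] [3.141 0.    1.741] j [ 0.05  0.57  1.67  0.    0.9  -0.12] open 0.999 F [0.3 0.  0.4]
[(0.62, [202.2, 293.3])]
(array([6.16988502e+02, 9.47991030e+01, 1.50299160e-01]), np.float64(0.016234535014503004))
```

View pics/w1.png

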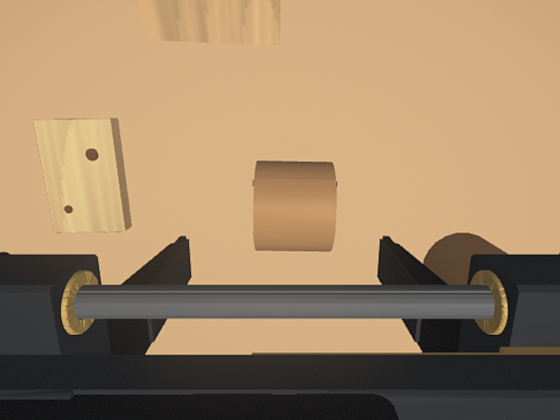

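```bash
python3 -m inch '[[[-0.01,0.12,0.5],0.15,-1],[[0,0,0.7],0,-1],[[0,0,0.79],0,-1],[[0,0,0],0,-1],[[0,0,0],0,1],[[0,0,0],0,1],[[0,0,0],0,1],[[0,0,0],0,1],[[0,0,0],0,1],[[0,0,0],0,1]]'
python3 -m inch '[[[0,0,-1],0,1],[[0,0,-1],0,1],[[0,0,-1],0,1],[[0,0,-0.8],0,1],[[0,0,0],0,1],[[0,0,0],0,1],[[0,0,0],0,1],[[0,0,0],0,1],[[0,0,0],0,1],[[0,0,0],0,1]]'
python3 to.py 493.6 -364.7 240 1.801
```

```text
t: 3.95
eef_pos: [617.3, 95.4, 12.0]
tcp_rot: [3.141, 0.0, 1.728]
ft_force: [-1.2, 0.6, 7.3]
opening: 0.63
grip_force: 30.0
t: 5.2
eef_pos: [617.0, 95.4, 239.0]
tcp_rot: [-3.141, -0.0, 1.728]
ft_force: [-0.2, 0.1, -1.8]
opening: 0.63
grip_force: 30.0
shift [-7.253 -3.231 -0.016] turn -0.838 t 5.2 eef [617.   95.4 239. ] [-3.141 -0.     1.728] j [ 0.05  0.47  1.53 -0.    1.14 -0.11] open 0.63 F [-0.2  0.1 -1.8]
```

```bash
python3 -m inch '[[[-0.9,-0.4,0],0,1],[[-0.9,-0.4,0],0,1],[[-0.9,-0.4,0],0,1],[[-0.9,-0.4,0],0,1],[[-0.9,-0.4,0],0,1],[[-0.9,-0.4,0],0,1],[[-0.9,-0.4,0],0,1],[[-0.9,-0.4,0],0,1],[[0,0,0],0,1],[[0,0,0],0,1]]'
python3 to.py 493.6 -364.7 240 1.801
cat > hfit.py <<'E'
from cell import env,eyes; from fit import *
import sys
for n in sys.argv[1:]:
    c=eyes.read_camera(n);d=eyes.cut_out('house',c)
    if d: print(n,round(d[0]['score'],2),fit('house',[(c,d[0]['mask'])],(493.6,-364.7),yaws=(.15,.25)))
    cv2.imwrite(f'pics/h_{n}.png',c['pixels'][:,:,::-1])
E
python3 hfit.py scene side wrist
```

```text
t: 6.45
eef_pos: [494.8, -361.1, 239.1]
tcp_rot: [-3.142, -0.0, 1.727]
ft_force: [0.8, 0.1, -1.2]
opening: 0.633
grip_force: 30.0
shift [-0.056 -0.029 -0.015] turn -0.846 t 6.45 eef [ 494.8 -361.1  239.1] [-3.142 -0.     1.727] j [-0.74  0.45  1.56  0.    1.13 -0.89] open 0.633 F [ 0.8  0.1 -1.2]
side 0.91 (array([ 4.93351631e+02, -3.65362484e+02,  2.37268691e-01]), np.float64(0.11111635034775436))
wrist 0.72 (array([ 4.91161117e+02, -3.65284549e+02,  2.36069132e-01]), np.float64(0.5903232276316346))
```

View pics/h_wrist.png

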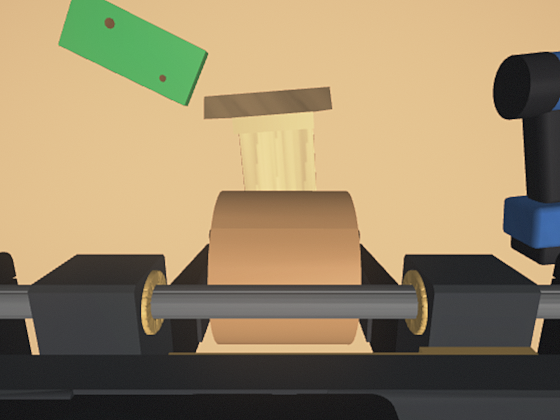

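```bash
python3 -m inch '[[[-0.065,-0.03,0],-0.9,1],[[0,0,0.8],0,1],[[0,0,0.8],0,1],[[0,0,0.8],0,1],[[0,0,0.6],0,1],[[0,0,0.3],0,1],[[0,0,0.22],0,1],[[0,0,0],0,1],[[0,0,0],0,1],[[0,0,0],0,1]]'
python3 to.py 493.5 -365 27 1.806
```

```text
t: 8.0
eef_pos: [494.1, -365.7, 28.9]
tcp_rot: [3.141, 0.001, 1.806]
ft_force: [-0.1, 0.1, -1.5]
opening: 0.629
grip_force: 30.0
shift [ 0.013 -0.007  0.032] turn 0.005 t 8.0 eef [ 494.1 -365.7   28.9] [3.141e+00 1.000e-03 1.806e+00] j [-0.74  0.7   1.74  0.    0.7  -0.98] open 0.629 F [-0.1  0.1 -1.5]
```

Lower 2 mm, release slowly, retreat.

```bash
python3 -m inch '[[[0,0,0.03],0,1],[[0,0,0],0,1],[[0,0,0],0,0.2],[[0,0,0],0,-0.5],[[0,0,0],0,-1],[[0,0,0],0,-1],[[0,0,0],0,-1],[[0,0,0],0,-1],[[0,0,-0.5],0,-1],[[0,0,-0.8],0,-1]]'
python3 -m inch '[[[0,0,-0.9],0,-1],[[0,0,-0.9],0,-1],[[0,0,-0.8],0,-1],[[0,0,0],0,-1],[[0,0,0],0,-1],[[0,0,0],0,-1],[[0,0,0],0,-1],[[0,0,0],0,-1],[[0,0,0],0,-1],[[0,0,0],0,-1]]'
python3 to.py 433 -91.9 140 1.371
python3 - <<'E'
from cell import env,eyes; from fit import *
P=[]
for n in ('side','scene'):
    c=eyes.read_camera(n);d=eyes.cut_out('half_log',c)
    print(n,[(round(e['score'],2),e['centre'],e['mask'].sum()) for e in d], proj(np.array([[493.5,-365,15+28]]),c))
    im=cv2.resize(c['pixels'][:,:,::-1].copy(),None,fx=S,fy=S,interpolation=cv2.INTER_CUBIC)
    for nm,z in (('house',0),('half_log',15)):
        k,_=cv2.findContours(sil(nm,(493.5,-365,.235),c,z).astype(np.uint8),cv2.RETR_CCOMP,cv2.CHAIN_APPROX_NONE);cv2.drawContours(im,k,-1,(0,0,255),1)
    r,q=(265,235) if n=='side' else (145,65)
    P.append(cv2.resize(im[r*S:(r+155)*S,q*S:(q+155)*S],(395,395)))
cv2.imwrite('pics/l2.png',np.hstack(P))
E
```

```text
t: 9.25
eef_pos: [493.2, -364.9, 103.9]
tcp_rot: [-3.14, -0.003, 1.806]
ft_force: [0.5, 0.2, -0.3]
opening: 1.003
grip_force: 0.0
t: 10.5
eef_pos: [493.8, -365.4, 260.2]
tcp_rot: [3.142, -0.0, 1.806]
ft_force: [-0.2, 0.4, -0.1]
opening: 1.0
grip_force: 0.0
shift [4.669 0.079 2.003] turn 4.989 t 10.5 eef [ 493.8 -365.4  260.2] [ 3.142 -0.     1.806] j [-0.74  0.44  1.53  0.    1.18 -0.98] open 1.0 F [-0.2  0.4 -0.1]
side [(0.64, [376.4, 318.6], np.int64(2356))] [[317.18175577 374.9576686 ]]
scene [(0.94, [218.9, 139.5], np.int64(832))] [[139.21371148 219.11448418]]
```

View pics/l2.png

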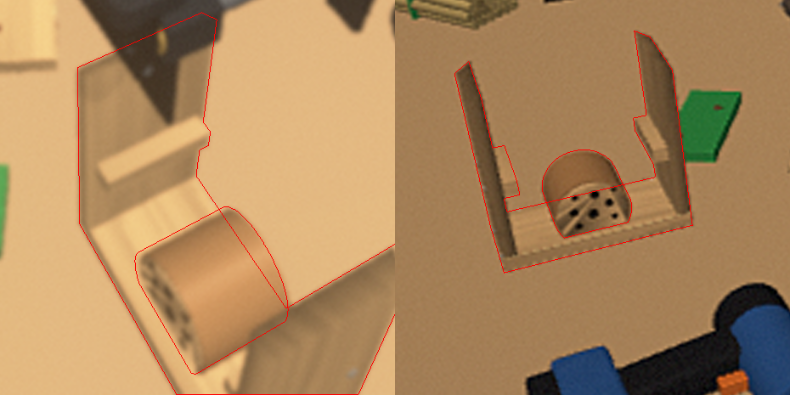

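The half-log (left view centre ~(210,290)) and the house both match the model outlines: it is seated. Now the shelf.

```bash
python3 -m inch '[[[0.95,0,0],0,-1],[[0.95,0,0],0,-1],[[0.95,0,0],0,-1],[[0.95,0.08,0],0,-1],[[0.87,0,0.4],1,-1],[[0,0,0.8],1,-1],[[0,0,0.8],1,-1],[[0,0,0],1,-1],[[0,0,0],1,-1],[[0,0,0],0,-1]]'
python3 -m inch '[[[0,0,0],0,-1],[[0,0,0],0,-1],[[0,0,0],0,-1],[[0,0,0],0,-1],[[0,0,0],0,-1],[[0,0,0],0,-1],[[0,0,0],0,-1],[[0,0,0],0,-1],[[0,0,0],0,-1],[[0,0,0],0,-1]]' >/dev/null
python3 - <<'E'
from cell import env,eyes; from fit import *
obs=[]
for n in ('side','scene','wrist'):
    c=eyes.read_camera(n)
    d=[e for e in eyes.cut_out('shelf',c) if np.hypot(*(np.array(e['centre'][::-1])-proj(np.array([[433,-92,10]]),c)[0]))<40]
    print(n,[(round(e['score'],2),e['centre']) for e in d])
    if d: print(fit('shelf',[(c,d[0]['mask'])],(433,-92),yaws=(-.3,-.1)));obs.append((c,d[0]['mask']))
print(fit('shelf',obs,(433,-92),yaws=(-.3,-.1)))
cv2.imwrite('pics/w2.png',c['pixels'][:,:,::-1])
E
python3 to.py 433 -91.9 2 1.371
```

```text
t: 11.95
eef_pos: [433.1, -91.9, 140.3]
tcp_rot: [3.141, 0.0, 1.371]
ft_force: [-0.6, -0.8, 0.1]
opening: 0.999
grip_force: 0.0
side [(0.81, [263.4, 244.4])]
(array([ 4.32976923e+02, -9.25248033e+01, -2.02862065e-01]), np.float64(0.040574963609898096))
scene [(0.63, [208.1, 246.0])]
(array([ 4.31755364e+02, -9.12538033e+01, -2.08992803e-01]), np.float64(0.03607636603028308))
wrist [(0.79, [194.6, 283.0])]
(array([ 4.31019741e+02, -9.23860907e+01, -2.03443553e-01]), np.float64(0.01213531065232143))
(array([ 4.31442160e+02, -9.23584465e+01, -2.03096813e-01]), np.float64(0.0447870307261361))
shift [-1.000e-03 -1.000e-03  2.304e+00] turn -0.011 t 13.5 eef [433.  -91.8 140.2] [ 3.141 -0.     1.37 ] j [-0.36  0.34  2.07  0.    0.72 -0.16] open 1.003 F [ 0.1  0.  -0.4]
```

View pics/w2.png

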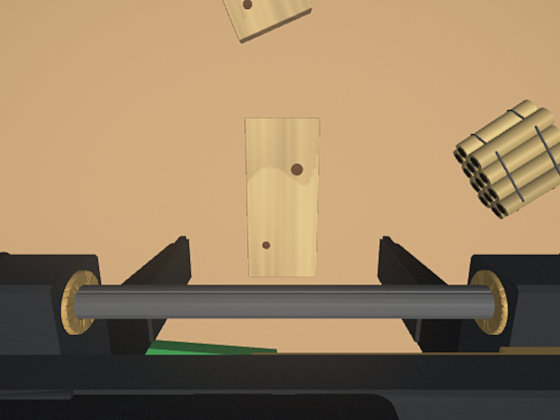

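```bash
python3 -m inch '[[[-0.015,-0.025,0.8],-0.01,-1],[[0,0,0.8],0,-1],[[0,0,0.5],0,-1],[[0,0,0.19],0,-1],[[0,0,0],0,-1],[[0,0,0],0,1],[[0,0,0],0,1],[[0,0,0],0,1],[[0,0,0],0,1],[[0,0,0],0,1]]'
python3 -m inch '[[[0,0,0],0,1],[[0,0,-0.5],0,1],[[0,0,-0.9],0,1],[[0,0,-1],0,1],[[0,0,-1],0,1],[[0,0,-0.8],0,1],[[0,0,0],0,1],[[0,0,0],0,1],[[0,0,0],0,1],[[0,0,0],0,1]]'
python3 to.py 493.5 -365 255 1.806
```

```text
t: 14.75
eef_pos: [431.5, -92.5, 3.1]
tcp_rot: [3.141, 0.0, 1.371]
ft_force: [-0.1, 0.1, 6.4]
opening: 0.632
grip_force: 30.0
t: 16.0
eef_pos: [431.2, -92.3, 253.8]
tcp_rot: [-3.14, -0.0, 1.371]
ft_force: [-0.3, -0.3, -0.5]
opening: 0.628
grip_force: 30.0
shift [-4.247  1.921 -0.025] turn -4.986 t 16.0 eef [431.2 -92.3 253.8] [-3.14  -0.     1.371] j [-0.36  0.18  1.93  0.    1.03 -0.16] open 0.628 F [-0.3 -0.3 -0.5]
```

```bash
python3 -m inch '[[[-0.85,0.384,0],0,1],[[-0.85,0.384,0],0,1],[[-0.85,0.384,0],0,1],[[-0.85,0.384,0],0,1],[[-0.85,0.384,0],0,1],[[0,0,0],-1,1],[[0,0,0],-1,1],[[0,0,0],-1,1],[[0,0,0],-1,1],[[0,0,0],-0.99,1]]'
python3 -m inch '[[[0,0,0],0,1],[[0,0,0],0,1],[[0,0,0],0,1],[[0,0,0],0,1],[[0,0,0],0,1],[[0,0,0],0,1],[[0,0,0],0,1],[[0,0,0],0,1],[[0,0,0],0,1],[[0,0,0],0,1]]' >/dev/null
python3 to.py 493.5 -365 94 1.806
python3 - <<'E'
from cell import env,eyes; from fit import *
z0=env.state()['eef_pos'][2]-3
for n in ('side','scene','wrist'):
    c=eyes.read_camera(n)
    d=[e for e in eyes.cut_out('shelf',c) if np.hypot(*(np.array(e['centre'][::-1])-proj(np.array([[493,-365,z0+8]]),c)[0]))<40]
    if d: print(n,round(d[0]['score'],2),fit('shelf',[(c,d[0]['mask'])],(493,-365),z=z0,yaws=(.15,.3)))
    h=eyes.cut_out('house',c)
    if h: print(' house',fit('house',[(c,h[0]['mask'])],(493,-365),yaws=(.15,.3)))
cv2.imwrite('pics/w3.png',c['pixels'][:,:,::-1])
E
```

```text
t: 17.25
eef_pos: [493.6, -365.2, 253.8]
tcp_rot: [-3.141, -0.001, 1.809]
ft_force: [-1.0, 0.2, -0.5]
opening: 0.628
grip_force: 30.0
shift [ 4.00e-03 -2.00e-03  2.68e+00] turn 0.005 t 18.5 eef [ 493.7 -365.2  254.8] [3.142 0.    1.806] j [-0.74  0.44  1.54  0.    1.17 -0.98] open 0.629 F [-0.4 -0.3 -0.4]
side 0.91 (array([ 4.97235164e+02, -3.64983042e+02,  1.84520991e-01]), np.float64(0.40200542193799527))
 house (array([ 4.92930991e+02, -3.65856670e+02,  2.33085600e-01]), np.float64(0.3267728205067403))
scene 0.76 (array([ 4.97602071e+02, -3.64325909e+02,  1.98933167e-01]), np.float64(0.25510909270411686))
 house (array([ 4.92779517e+02, -3.64715651e+02,  2.18848523e-01]), np.float64(0.20764928083684442))
 house (array([ 4.91416787e+02, -3.65649259e+02,  2.36084711e-01]), np.float64(0.825734197843348))
```

View pics/w3.png

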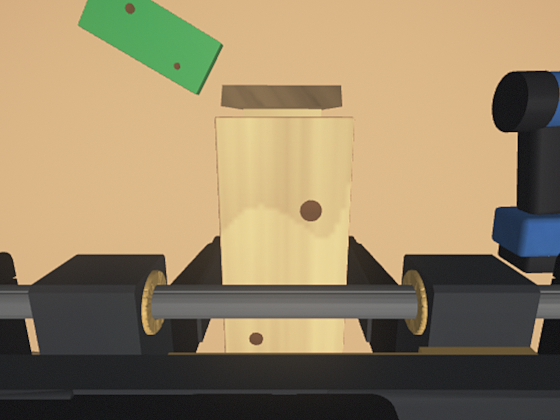

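Run:
```python
from cell import env,eyes; from fit import *
c=eyes.read_camera('wrist')
def tf(P,p,z):
    x,y,h=p;R=np.array([[np.cos(h),-np.sin(h),0],[np.sin(h),np.cos(h),0],[0,0,1]]);return np.array(P,float)@R.T+[x,y,z]
im=cv2.resize(c['pixels'][:,:,::-1].copy(),None,fx=4,fy=4,interpolation=cv2.INTER_CUBIC)
def dr(P,col):
    u=proj(P,c);print(u.round(1).tolist())
    cv2.polylines(im,[np.round((u+.5)*4).astype(int)],True,col,1)
H=(493.5,-365,.235)
dr(tf([[-40,75,179],[40,75,179],[40,89,170],[-40,89,170]],H,0),(0,0,255))
dr(tf([[-35,61,90],[35,61,90],[35,75,90],[-35,75,90]],H,0),(255,0,0))
z=env.state()['eef_pos'][2]-3
dr(tf([[-30,-69,15],[30,-69,15],[30,69,15],[-30,69,15]],(493.7,-365.2,.235),z),(0,160,0))
cv2.imwrite('pics/w4.png',im[70*4:220*4,190*4:385*4])
```

```text
[[223.5, 105.6], [344.9, 105.8], [343.6, 84.5], [224.8, 84.4]]
[[245.5, 124.3], [322.6, 124.3], [323.0, 108.4], [245.1, 108.3]]
[[226.8, 388.3], [341.7, 388.3], [354.9, 115.5], [214.3, 115.4]]
```

View pics/w4.png

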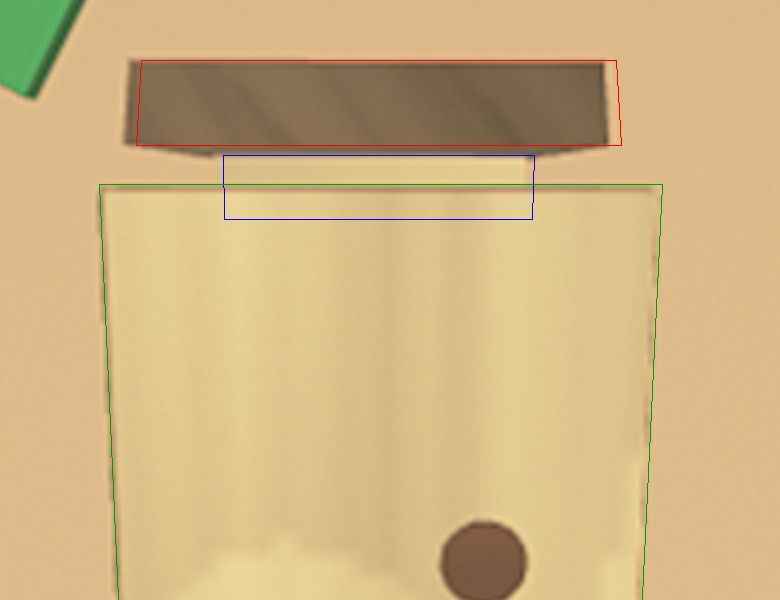

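```bash
python3 -m inch '[[[0,-0.02,0.5],0,1],[[0,0,0.6],0,1],[[0,0,0.4],0,1],[[0,0,0.4],0,1],[[0,0,0.4],0,1],[[0,0,0.2],0,1],[[0,0,0.1],0,1],[[0,0,0],0,1],[[0,0,0],0,1],[[0,0,0],0,1]]'
python3 to.py 492.4 -365.2 93 1.806
```

```text
t: 20.25
eef_pos: [492.7, -365.7, 99.5]
tcp_rot: [3.141, 0.001, 1.806]
ft_force: [-0.0, 0.5, -0.7]
opening: 0.627
grip_force: 30.0
shift [ 0.009 -0.003  0.108] turn 0.005 t 20.25 eef [ 492.7 -365.7   99.5] [3.141e+00 1.000e-03 1.806e+00] j [-0.75  0.61  1.7   0.    0.83 -0.98] open 0.627 F [-0.   0.5 -0.7]
```

```bash
python3 -m inch '[[[0,0,0.06],0,1],[[0,0,0.04],0,1],[[0,0,0],0,1],[[0,0,0],0,0.2],[[0,0,0],0,-0.5],[[0,0,0],0,-1],[[0,0,0],0,-1],[[0,0,0],0,-1],[[0,0,-0.4],0,-1],[[0,0,-0.8],0,-1]]'
python3 -m inch '[[[0,0,-0.9],0,-1],[[0,0,-0.8],0,-1],[[0,0,0],0,-1],[[0,0,0],0,-1],[[0,0,0],0,-1],[[0,0,0],0,-1],[[0,0,0],0,-1],[[0,0,0],0,-1],[[0,0,0],0,-1],[[0,0,0],0,-1]]'
python3 to.py 622 -96.2 140 1.94
python3 - <<'E'
from cell import env,eyes; from fit import *
P=[]
for n in ('side','scene'):
    c=eyes.read_camera(n)
    im=cv2.resize(c['pixels'][:,:,::-1].copy(),None,fx=S,fy=S,interpolation=cv2.INTER_CUBIC)
    for nm,z in (('shelf',90),):
        k,_=cv2.findContours(sil(nm,(492.5,-365.2,.235),c,z).astype(np.uint8),cv2.RETR_CCOMP,cv2.CHAIN_APPROX_NONE);cv2.drawContours(im,k,-1,(0,0,255),1)
    r,q=(265,235) if n=='side' else (145,65)
    P.append(cv2.resize(im[r*S:(r+155)*S,q*S:(q+155)*S],(395,395)))
cv2.imwrite('pics/s2.png',np.hstack(P))
E
```

```text
t: 21.5
eef_pos: [491.9, -365.0, 164.1]
tcp_rot: [-3.14, -0.003, 1.806]
ft_force: [0.9, -0.9, -0.6]
opening: 0.997
grip_force: 0.0
t: 22.75
eef_pos: [492.5, -365.5, 266.9]
tcp_rot: [3.141, 0.0, 1.806]
ft_force: [0.7, -0.4, -0.1]
opening: 0.999
grip_force: 0.0
shift [3.861 3.147 2.115] turn -1.531 t 22.75 eef [ 492.5 -365.5  266.9] [3.141 0.    1.806] j [-0.75  0.43  1.52  0.    1.19 -0.98] open 0.999 F [ 0.7 -0.4 -0.1]
```

View pics/s2.png

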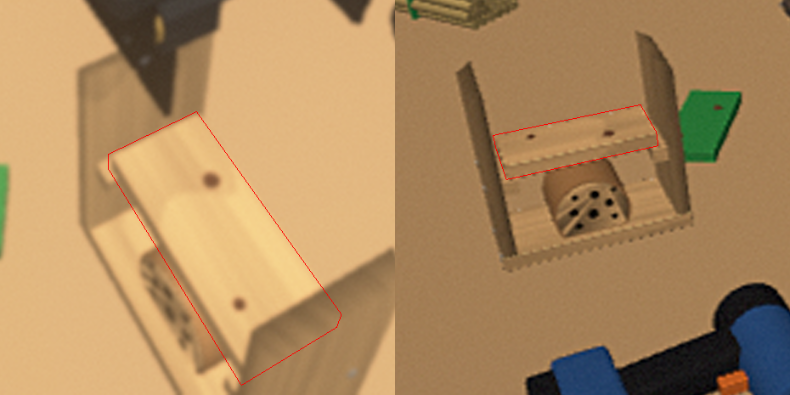

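The shelf lies on both cleats, matching its outline in both views. Now the canes.

```bash
python3 -m inch '[[[0.772,0.63,0],0,-1],[[0.772,0.63,0],0,-1],[[0.772,0.63,0],0,-1],[[0.772,0.63,0],0,-1],[[0.772,0.63,0],0,-1],[[0,0,0.8],-1,-1],[[0,0,0.8],-0.53,-1],[[0,0,0.5],0,-1],[[0,0,0],0,-1],[[0,0,0],0,-1]]'
python3 -m inch '[[[0,0,0],0,-1],[[0,0,0],0,-1],[[0,0,0],0,-1],[[0,0,0],0,-1],[[0,0,0],0,-1],[[0,0,0],0,-1],[[0,0,0],0,-1],[[0,0,0],0,-1],[[0,0,0],0,-1],[[0,0,0],0,-1]]' >/dev/null
python3 - <<'E'
from cell import env,eyes; from fit import *
for n in ('side','wrist'):
    c=eyes.read_camera(n)
    d=[e for e in eyes.cut_out('canes',c) if np.hypot(*(np.array(e['centre'][::-1])-proj(np.array([[622,-96,20]]),c)[0]))<40]
    if d: print(n,fit('canes',[(c,d[0]['mask'])],(622,-96),yaws=(.2,.4,.6)))
im=c['pixels'][:,:,::-1].copy()
k,_=cv2.findContours(d[0]['mask'].astype(np.uint8),cv2.RETR_CCOMP,cv2.CHAIN_APPROX_NONE);cv2.drawContours(im,k,-1,(0,0,255),1)
cv2.imwrite('pics/w5.png',im)
E
python3 to.py 622 -96.2 8 1.94
```

```text
t: 24.1
eef_pos: [622.9, -96.4, 142.2]
tcp_rot: [3.14, 0.001, 1.94]
ft_force: [-0.1, 0.0, 0.7]
opening: 1.001
grip_force: 0.0
side (array([ 6.22173342e+02, -9.45891366e+01,  4.20947845e-01]), np.float64(0.07876681814131692))
wrist (array([ 6.19514410e+02, -9.57449023e+01,  4.12337334e-01]), np.float64(0.027308862103924914))
shift [ 1.000e-03 -4.000e-03  2.214e+00] turn -0.001 t 25.55 eef [622.2 -96.2 140.8] [3.142 0.    1.94 ] j [-0.26  0.57  1.62  0.    0.94 -0.63] open 0.998 F [-0.5 -0.5 -0.3]
```

View pics/w5.png

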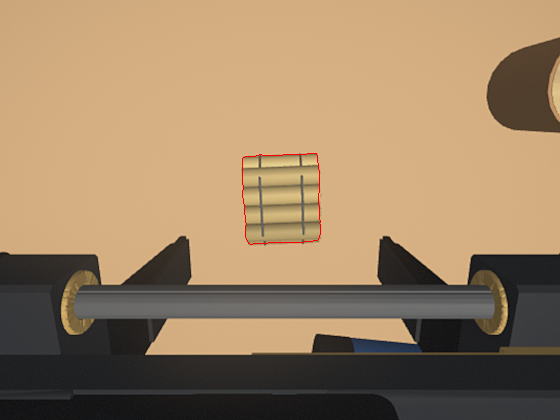

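```bash
python3 -m inch '[[[0.018,-0.023,0.8],-0.49,-1],[[0,0,0.8],0,-1],[[0,0,0.4],0,-1],[[0,0,0.2],0,-1],[[0,0,0],0,-1],[[0,0,0],0,1],[[0,0,0],0,1],[[0,0,0],0,1],[[0,0,0],0,1],[[0,0,0],0,1]]'
python3 -m inch '[[[0,0,0],0,1],[[0,0,-0.5],0,1],[[0,0,-0.9],0,1],[[0,0,-1],0,1],[[0,0,-1],0,1],[[0,0,-0.8],0,1],[[0,0,0],0,1],[[0,0,0],0,1],[[0,0,0],0,1],[[0,0,0],0,1]]'
python3 to.py 492.4 -365.2 261 1.806
```

```text
t: 26.8
eef_pos: [620.7, -95.7, 9.2]
tcp_rot: [3.141, 0.0, 1.983]
ft_force: [-1.5, 0.1, 4.0]
opening: 0.626
grip_force: 30.0
t: 28.05
eef_pos: [620.3, -95.7, 259.6]
tcp_rot: [-3.14, -0.001, 1.983]
ft_force: [-0.6, 0.7, -0.5]
opening: 0.63
grip_force: 30.0
shift [-3.263 -3.752 -0.021] turn 2.024 t 28.05 eef [620.3 -95.7 259.6] [-3.140e+00 -1.000e-03  1.983e+00] j [-0.26  0.46  1.49  0.    1.19 -0.67] open 0.63 F [-0.6  0.7 -0.5]
```

```bash
python3 -m inch '[[[-0.653,-0.75,0],0,1],[[-0.653,-0.75,0],0,1],[[-0.653,-0.75,0],0,1],[[-0.653,-0.75,0],0,1],[[-0.651,-0.752,0],0,1],[[0,0,0],1,1],[[0,0,0],1,1],[[0,0,0],0.02,1],[[0,0,0],0,1],[[0,0,0],0,1]]'
python3 -m inch '[[[0,0,0.5],0,1],[[0,0,0.6],0,1],[[0,0,0.6],0,1],[[0,0,0.4],0,1],[[0,0,0.2],0,1],[[0,0,0],0,1],[[0,0,0],0,1],[[0,0,0],0,1],[[0,0,0],0,1],[[0,0,0],0,1]]'
python3 to.py 492.4 -365.2 115 1.806
```

```text
t: 29.3
eef_pos: [492.7, -365.0, 260.7]
tcp_rot: [-3.142, -0.0, 1.808]
ft_force: [-0.6, -0.4, -1.4]
opening: 0.633
grip_force: 30.0
t: 30.55
eef_pos: [492.7, -365.3, 123.1]
tcp_rot: [3.141, 0.0, 1.806]
ft_force: [0.6, -1.0, -0.9]
opening: 0.628
grip_force: 30.0
shift [ 0.002 -0.004  0.135] turn 0.005 t 30.55 eef [ 492.7 -365.3  123.1] [3.141 0.    1.806] j [-0.75  0.58  1.68  0.    0.88 -0.98] open 0.628 F [ 0.6 -1.  -0.9]
```

```bash
python3 -m inch '[[[0,0,0.08],0,1],[[0,0,0.06],0,1],[[0,0,0],0,1],[[0,0,0],0,0.2],[[0,0,0],0,-0.5],[[0,0,0],0,-1],[[0,0,0],0,-1],[[0,0,0],0,-1],[[0,0,-0.4],0,-1],[[0,0,-0.8],0,-1]]'
python3 -m inch '[[[0,0,-0.9],0,-1],[[0,0,-0.9],0,-1],[[0,0,-0.2],0,-1],[[0,0,0],0,-1],[[0,0,0],0,-1],[[0,0,0],0,-1],[[0,0,0],0,-1],[[0,0,0],0,-1],[[0,0,0],0,-1],[[0,0,0],0,-1]]'
python3 to.py 521.9 323.3 300 0.13
python3 - <<'E'
from cell import env,eyes; from fit import *
P=[]
for n in ('side','scene'):
    c=eyes.read_camera(n)
    im=cv2.resize(c['pixels'][:,:,::-1].copy(),None,fx=S,fy=S,interpolation=cv2.INTER_CUBIC)
    for nm,z in (('shelf',90),('canes',105)):
        k,_=cv2.findContours(sil(nm,(492.5,-365.2,.235),c,z).astype(np.uint8),cv2.RETR_CCOMP,cv2.CHAIN_APPROX_NONE);cv2.drawContours(im,k,-1,(0,0,255),1)
    r,q=(265,235) if n=='side' else (145,65)
    P.append(cv2.resize(im[r*S:(r+155)*S,q*S:(q+155)*S],(395,395)))
    d=eyes.cut_out('roof',c)
    if d: print(fit('roof',[(c,d[0]['mask'])],(522,323),yaws=(0,.2)))
cv2.imwrite('pics/c2.png',np.hstack(P))
E
```

```text
t: 31.8
eef_pos: [492.0, -364.7, 185.7]
tcp_rot: [-3.14, -0.003, 1.806]
ft_force: [-0.2, 0.8, 0.7]
opening: 0.998
grip_force: 0.0
t: 33.05
eef_pos: [492.6, -365.2, 306.5]
tcp_rot: [3.142, 0.0, 1.806]
ft_force: [-0.2, -0.4, 0.9]
opening: 1.001
grip_force: 0.0
shift [11.044  3.154  0.107] turn 19.211 t 33.05 eef [ 492.6 -365.2  306.5] [3.142 0.    1.806] j [-0.75  0.4   1.46  0.    1.28 -0.98] open 1.001 F [-0.2 -0.4  0.9]
(array([5.21460253e+02, 3.24442729e+02, 1.38667295e-01]), np.float64(0.040276380810775336))
(array([5.20577863e+02, 3.24697266e+02, 1.23798688e-01]), np.float64(0.06093851294070718))
```

View pics/c2.png

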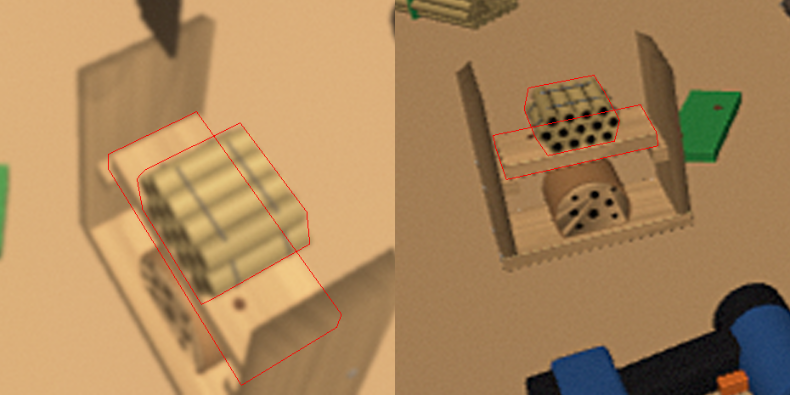

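```bash
python3 -m inch '[[[0.92,0.263,0],0,-1],[[0.92,0.263,0],0,-1],[[0.92,0.263,0],0,-1],[[0.92,0.263,0],0,-1],[[0.92,0.263,0],0,-1],[[0.92,0.263,0],0,-1],[[0.92,0.263,0],0,-1],[[0.92,0.263,0],0,-1],[[0.92,0.263,0],0,-1],[[0.92,0.263,0],0,-1]]' >/dev/null
python3 -m inch '[[[0.92,0.263,0],0,-1],[[0.92,0.263,0],0,-1],[[0,0,0],1,-1],[[0,0,0],1,-1],[[0,0,0],1,-1],[[0,0,0],1,-1],[[0,0,0],1,-1],[[0,0,0],1,-1],[[0,0,0],1,-1],[[0,0,0],1,-1]]'
python3 -m inch '[[[0,0,0],1,-1],[[0,0,0],1,-1],[[0,0,0],1,-1],[[0,0,0],1,-1],[[0,0,0],1,-1],[[0,0,0],1,-1],[[0,0,0],1,-1],[[0,0,0],1,-1],[[0,0,0],1,-1],[[0,0,0],1,-1]]'
python3 -m inch '[[[0,0,0.4],1,-1],[[0,0,0.4],0.2,-1],[[0,0,0.2],0,-1],[[0,0,0],0,-1],[[0,0,0],0,-1],[[0,0,0],0,-1],[[0,0,0],0,-1],[[0,0,0],0,-1],[[0,0,0],0,-1],[[0,0,0],0,-1]]'
python3 - <<'E'
from cell import env,eyes; from fit import *
for n in ('scene','side','wrist'):
    c=eyes.read_camera(n);d=eyes.cut_out('roof',c)
    if d: print(n,fit('roof',[(c,d[0]['mask'])],(521.2,324),yaws=(0,.2)))
cv2.imwrite('pics/w6.png',c['pixels'][:,:,::-1])
E
python3 to.py 521 324 82 0.13
```

```text
t: 35.75
eef_pos: [522.1, 323.1, 306.5]
tcp_rot: [3.141, -0.0, 1.105]
ft_force: [0.2, 0.3, 0.1]
opening: 1.0
grip_force: 0.0
t: 37.0
eef_pos: [522.1, 323.1, 306.5]
tcp_rot: [3.142, -0.0, 0.233]
ft_force: [0.2, 0.2, -0.2]
opening: 0.996
grip_force: 0.0
t: 38.25
eef_pos: [522.1, 323.1, 246.4]
tcp_rot: [3.142, -0.0, 0.131]
ft_force: [-0.2, 0.9, -0.0]
opening: 1.002
grip_force: 0.0
scene (array([5.21782410e+02, 3.24198052e+02, 1.27660482e-01]), np.float64(0.06056400852455768))
side (array([5.22193758e+02, 3.23418291e+02, 1.36860832e-01]), np.float64(0.02905350148495678))
wrist (array([5.20775226e+02, 3.23756811e+02, 1.31126489e-01]), np.float64(0.010074796072796377))
shift [-0.017 -0.017  2.74 ] turn 0.01 t 38.55 eef [522.1 323.1 246.4] [ 3.142 -0.     0.131] j [ 0.45  0.45  1.55 -0.    1.15  1.89] open 0.999 F [ 0.2 -0.1 -0.3]
```

View pics/w6.png

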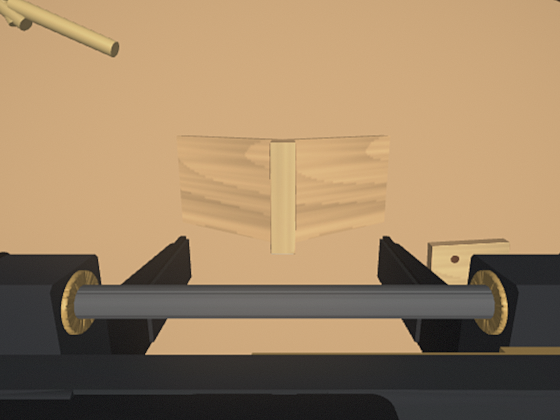

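```bash
python3 -m inch '[[[-0.02,-0.012,0.8],0,-1],[[0,0,0.8],0,-1],[[0,0,0.7],0,-1],[[0,0,0.44],0,-1],[[0,0,0],0,-1],[[0,0,0],0,1],[[0,0,0],0,1],[[0,0,0],0,1],[[0,0,0],0,1],[[0,0,0],0,1]]'
python3 -m inch '[[[0,0,0],0,1],[[0,0,0],0,1],[[0,0,-0.4],0,1],[[0,0,-0.9],0,1],[[0,0,-0.9],0,1],[[0,0,-0.9],0,1],[[0,0,-0.8],0,1],[[0,0,0],0,1],[[0,0,0],0,1],[[0,0,0],0,1]]'
python3 to.py 492.4 -365.2 316 0.235
```

```text
t: 39.8
eef_pos: [520.9, 323.7, 82.3]
tcp_rot: [-3.142, -0.0, 0.131]
ft_force: [0.1, -0.7, 0.5]
opening: 0.532
grip_force: 0.0
t: 41.05
eef_pos: [520.4, 323.5, 314.3]
tcp_rot: [3.141, 0.003, 0.131]
ft_force: [-0.5, 0.2, -2.1]
opening: 0.229
grip_force: 30.0
shift [-1.961 11.319 -0.012] turn -1.193 t 41.05 eef [520.4 323.5 314.3] [3.141e+00 3.000e-03 1.310e-01] j [ 0.45  0.39  1.45 -0.    1.3   1.89] open 0.229 F [-0.5  0.2 -2.1]
```

```bash
python3 -m inch '[[[-0.1,0.5,0],0,1],[[-0.16,0.94,0],0,1],[[-0.16,0.94,0],0,1],[[-0.16,0.94,0],0,1],[[-0.16,0.94,0],0,1],[[-0.16,0.94,0],0,1],[[-0.16,0.94,0],0,1],[[-0.16,0.94,0],0,1],[[-0.16,0.94,0],0,1],[[-0.16,0.94,0],0,1]]' >/dev/null
python3 -m inch '[[[-0.16,0.94,0],0,1],[[-0.16,0.94,0],0,1],[[-0.1,0.48,0],0,1],[[0,0,0],-0.6,1],[[0,0,0],-0.6,1],[[0,0,0],0,1],[[0,0,0],0,1],[[0,0,0],0,1],[[0,0,0],0,1],[[0,0,0],0,1]]'
python3 to.py 492.4 -365.2 238 0.235
python3 - <<'E'
from cell import env,eyes; from fit import *
z0=env.state()['eef_pos'][2]-82.3
for n in ('scene','side','wrist'):
    c=eyes.read_camera(n);d=eyes.cut_out('roof',c)
    if d: print(n,round(d[0]['score'],2),fit('roof',[(c,d[0]['mask'])],(492.4,-365),z=z0,yaws=(.1,.3)))
E
```

```text
t: 43.55
eef_pos: [492.9, -365.0, 316.1]
tcp_rot: [3.141, -0.0, 0.236]
ft_force: [0.8, -0.1, -2.4]
opening: 0.228
grip_force: 30.0
shift [-0.009  0.     1.301] turn 0.006 t 43.55 eef [ 492.9 -365.   316.1] [ 3.141 -0.     0.236] j [-0.75  0.39  1.45  0.    1.3   0.59] open 0.228 F [ 0.8 -0.1 -2.4]
scene 0.9 (array([ 5.44022909e+02, -3.55403967e+02,  1.95012467e-01]), np.float64(0.16105362182502347))
side 0.91 (array([ 4.86544911e+02, -3.71814047e+02,  2.61522117e-01]), np.float64(0.1595912870359527))
wrist 0.76 (array([ 4.95684545e+02, -3.64670011e+02,  2.36487905e-01]), np.float64(0.36532705142106625))
```

```bash
python3 -m inch '[[[-0.008,0,0.4],0,1],[[0,0,0.4],0,1],[[0,0,0.2],0,1],[[0,0,0.1],0,1],[[0,0,0.05],0,1],[[0,0,0],0,1],[[0,0,0],0,1],[[0,0,0],0,1],[[0,0,0],0,1],[[0,0,0],0,1]]'
python3 - <<'E'
from cell import env,eyes; from fit import *
P=[];s=env.state();z0=s['eef_pos'][2]-82.3;print(s['eef_pos'],s['ft_force'])
for n in ('side','scene'):
    c=eyes.read_camera(n)
    im=cv2.resize(c['pixels'][:,:,::-1].copy(),None,fx=S,fy=S,interpolation=cv2.INTER_CUBIC)
    for nm,z in (('roof',z0),('house',0)):
        k,_=cv2.findContours(sil(nm,(492.4,-365.2,.235),c,z).astype(np.uint8),cv2.RETR_CCOMP,cv2.CHAIN_APPROX_NONE);cv2.drawContours(im,k,-1,(0,0,255),1)
    r,q=(220,210) if n=='side' else (105,45)
    P.append(cv2.resize(im[r*S:(r+200)*S,q*S:(q+200)*S],(395,395)))
cv2.imwrite('pics/r2.png',np.hstack(P))
E
```

```text
t: 45.1
eef_pos: [493.5, -364.8, 252.6]
tcp_rot: [3.137, -0.005, 0.236]
ft_force: [-6.3, 12.4, 37.4]
opening: 0.228
grip_force: 30.1
[ 493.49829825 -364.77894903  252.58856697] [-6.32733088 12.41962801 37.41780788]
```

View pics/r2.png

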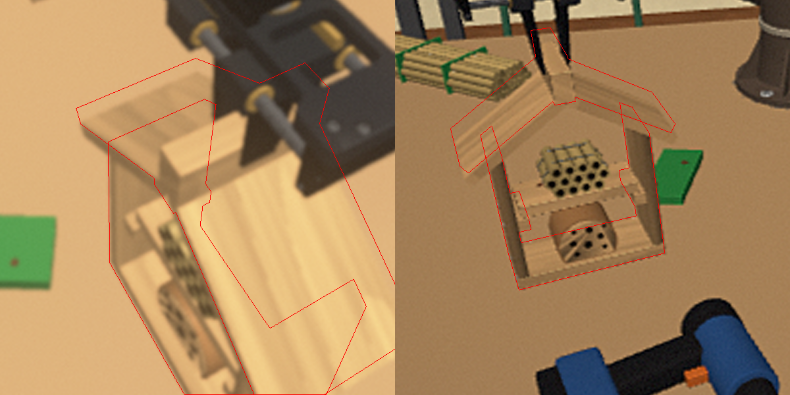

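The roof was gripped ~15 mm higher on the batten than planned, so it's already down on the walls. I'll ease the pressure and let go.

```bash
python3 -m inch '[[[0,0,-0.04],0,1],[[0,0,-0.03],0,1],[[0,0,0],0,1],[[0,0,0],0,1],[[0,0,0],0,1],[[0,0,0],0,1],[[0,0,0],0,1],[[0,0,0],0,1],[[0,0,0],0,1],[[0,0,0],0,1]]'
```

```text
t: 46.45
eef_pos: [492.9, -365.3, 252.7]
tcp_rot: [3.14, -0.002, 0.236]
ft_force: [-0.3, 3.2, 9.6]
opening: 0.227
grip_force: 30.0
```

```bash
python3 -m inch '[[[0,0,-0.01],0,1],[[0,0,0],0,0.5],[[0,0,0],0,0.3],[[0,0,0],0,0],[[0,0,0],0,-0.5],[[0,0,0],0,-1],[[0,0,0],0,-1],[[0,0,0],0,-1],[[0,0,-0.4],0,-1],[[0,0,-0.8],0,-1]]'
python3 -m inch '[[[0,0,-0.9],0,-1],[[0.8,-0.5,-0.2],0,-1],[[0.8,-0.5,0],0,-1],[[0,-0.9,0],0,-1],[[0,-0.9,0],0,-1],[[0,0,0],0,-1],[[0,0,0],0,-1],[[0,0,0],0,-1],[[0,0,0],0,-1],[[0,0,0],0,-1]]'
python3 - <<'E'
from cell import env,eyes; from fit import *
P=[]
for n in ('side','scene'):
    c=eyes.read_camera(n);d=eyes.cut_out('roof',c)
    if d:
        m=d[0]['mask']
        print(n,round(d[0]['score'],2),[(z,)+fit('roof',[(c,m)],(492.4,-365),z=z,yaws=(.2,.3)) for z in (150,155,160)])
    im=cv2.resize(c['pixels'][:,:,::-1].copy(),None,fx=S,fy=S,interpolation=cv2.INTER_CUBIC)
    k,_=cv2.findContours(sil('roof',(492.4,-365.2,.235),c,155).astype(np.uint8),cv2.RETR_CCOMP,cv2.CHAIN_APPROX_NONE);cv2.drawContours(im,k,-1,(0,0,255),1)
    r,q=(220,210) if n=='side' else (105,45)
    P.append(cv2.resize(im[r*S:(r+200)*S,q*S:(q+200)*S],(395,395)))
cv2.imwrite('pics/r3.png',np.hstack(P))
E
```

```text
t: 47.7
eef_pos: [492.0, -364.8, 323.1]
tcp_rot: [-3.138, 0.002, 0.236]
ft_force: [0.8, -0.5, 0.5]
opening: 0.983
grip_force: 0.0
t: 48.95
eef_pos: [546.6, -180.0, 389.6]
tcp_rot: [-3.141, 0.0, 0.235]
ft_force: [-0.1, 1.2, 0.1]
opening: 1.003
grip_force: 0.0
side 0.58 [(150, array([ 4.95624512e+02, -3.63097803e+02,  2.34535911e-01]), np.float64(0.01582626512195484)), (155, array([ 4.93911922e+02, -3.65433310e+02,  2.35488936e-01]), np.float64(0.01468369557099114)), (160, array([ 4.92244266e+02, -3.68544903e+02,  2.38053663e-01]), np.float64(0.02994222962805282))]
scene 0.81 [(150, array([ 4.81709103e+02, -3.66176672e+02,  2.30353197e-01]), np.float64(0.0868659948363455)), (155, array([ 4.93303560e+02, -3.64072627e+02,  2.19940077e-01]), np.float64(0.09924226909686673)), (160, array([ 5.04594613e+02, -3.61965952e+02,  2.19374991e-01]), np.float64(0.11732157177225344))]
```

View pics/r3.png

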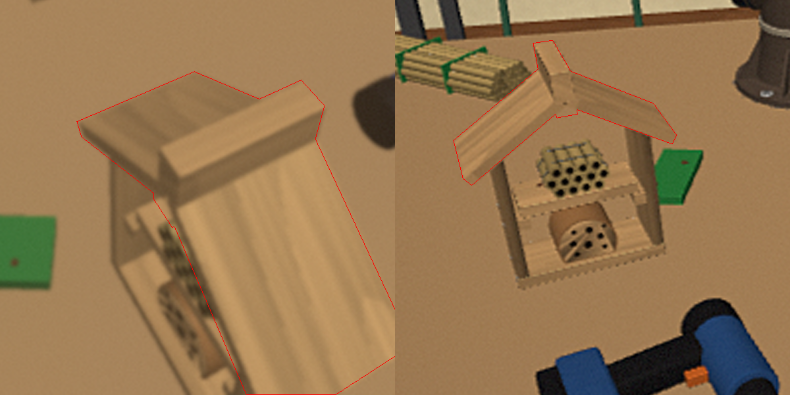

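The seated roof matches the predicted outline at z = 155 in both views, and the canes, shelf and log are in place beneath it. I'm handing it in.

```bash
python3 -c "
from cell import env
print(env.job_done())"
```

```text
the job is handed in; nothing more can be done
None
```

The insect house is finished and handed in: half-log, shelf, canes and roof all sit where they should in the final camera views. The robot gave no verdict when I handed the job in.

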